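# Pile the medallions in the bayonet press and lock its cap

## Task

Stack the two loose ceramic discs squarely, one at a time, onto the disc already in the small press, setting each down rather than dropping it, so that the three make one straight pile. Then put the wooden-handled cap on the pile with its crossbar between the two posts, push it down against the spring, twist it a quarter turn clockwise seen from above so that its ears go under the hooks, and let it come up home into the notches. Leave everything else on the bench where it is, and finish still gripping the cap's handle: do not let go.

Things in the scene. Friction and masses are not known exactly. Their poses are not given: they have to be found in the camera images.
- press: Small fixed bayonet press. Dark steel base 110 (its x) by 130 (its y) by 12 mm; origin: centre of its underside, on the press axis, z up. On its +y and -y sides stands an aluminium post, 28 mm wide along x, inner face 48 mm from the axis, top 81 mm up, with a hook pointing inward. The +x and -x sides are open for fingers. Between the posts is the sprung plate.
- notch_left (a point): Centre of the underside of the roof of the +y post's hook, 73 mm up. The roof is 8 mm thick and reaches in to 35 mm from the axis. Under it is a notch 19 mm wide along the press's x: on its -x edge (entry) a lip hangs down 4 mm, to 69 mm up; on its +x edge a stop hangs down 15 mm. So the cap turns home only clockwise seen from above.
- notch_right (a point): The same on the -y post, turned half round: entry lip on the +x edge, stop on the -x edge.
- plate_top (a point): Centre of the top of the sprung steel plate (48 mm across, 6 mm thick) on the press axis, where the pile stands; 37 mm above the bench when up. Moves down with the plate.
- plate (a joint): Travel of the sprung plate in m: 0 up, 0.015 bottomed (grows downward). Spring 0.8 N per mm, preload 4.4 N: it carries discs and cap without sinking. With three discs and cap on it: at 0.006 the ears are level with the roofs' undersides (home), beyond 0.010 they are below the lips (about 9 N of push), at 0.015 it bottoms (about 13 N).
- disc_base: ceramic disc of unglazed white bisque, 60 mm across, 10 mm thick, about 50 g, lying flat (flower pattern up), already lying centred on the press's sprung plate. Origin: centre of its underside. It is the bottom of the pile and stays there.
- disc_a: ceramic disc of unglazed white bisque, 60 mm across, 10 mm thick, about 50 g, lying flat (flower pattern up), loose on the bench; one of the two to be stacked, in either order. Origin: centre of its underside.
- disc_b: ceramic disc of unglazed white bisque, 60 mm across, 10 mm thick, about 50 g, lying flat (flower pattern up), loose on the bench; one of the two to be stacked, in either order. Origin: centre of its underside.
- cap: Bayonet cap, ~150 g, standing on its foot: foot 40 mm across, 6 mm high; on it a steel crossbar along its x, 88 x 14 mm, 6 to 12 mm up, with a 52 mm round in its middle; its ends are the ears. Same after a half turn. Origin: centre of the foot's underside. Goes in with its x along the press's x (25 deg off is fine). Home: x along the press's y, origin 61 mm above the press's underside.
- cap_grip (a point): Where to pinch the cap: on its axis, 36 mm above its underside, in the upright wooden handle block, 44 mm long along the cap's x, 18 mm thick along its y (pinch across this), from 12 to 46 mm up.
- coaster: Bystander: large bisque coaster, 94 mm across, 11 mm thick, flat on the bench.
- brush: Bystander: brush about 200 mm long, lying on the bench.
- jar: Bystander: white lidded jar, 56 mm across, 75 mm high.
- bowl: Bystander: small terracotta bowl, 90 mm across, 40 mm high.
- block: Bystander: wooden sanding block 70 x 45 x 28 mm.
- stick: Bystander: wooden modelling tool with a steel end, about 165 mm long, 8 mm high, lying on the bench.
- cup: Bystander: blue cup, 64 mm across, 75 mm high.
There are look-alikes about, which are no part of the job. What is shaped like the disc_a but orange or turquoise is not meant.

How it is judged:
By the outcome, as a careful person would: the job done as asked, in the order asked, and still so for the second after the job is handed in, while the arm keeps its last pose, push and grip.
It also fails if it takes over 72 s, if anything falls off the work surface, if the arm or the gripper's body presses on something with over 40 N, if the wrist force passes 120 N, or if a joint passes its speed limit or range.

## Robot

A 7-joint arm with a two-finger parallel gripper is mounted at the origin on the work surface. World frame = base frame: x ahead of the robot, y to its left, z up, the work surface at z = 0. Lengths are in m, angles in rad, forces in N, time in s.
With the tool pointing down it reaches from about 0.4 to 0.9 m from the base axis. Payload 5.5 kg.
Tool frame: the origin (TCP) lies on the centre line of the jaws, within the pads' length; the fingertips stand 8 mm ahead of it and the grasp point (between the pads) lies 11 mm behind it; z points along the fingers, y is the line along which they close (so a half turn about z gives the same grasp; the last joint's range is limited). The gripper opens to 92 mm and grips with 3 to 60 N. Pads are 19 mm wide; open, the fingers measure 130 mm over their backs; the gripper's body (75 mm by 190 mm) begins 47 mm behind the grasp point.
Start: joints at [1.592, 0.501, -0.427, 1.55, 0.221, 1.138, -0.21], TCP at [0.156, -0.631, 0.235] pointing down, gripper open.
Joint ranges: [-2.88, 2.88], [-0.31, 2.03], [-1.54, 1.56], [0.2, 2.42], [-1.41, 4.55], [0.19, 2.02], [-2.57, 2.57]. Speed limits (rad/s): [2.57, 2.57, 3.14, 3.14, 3.14, 3.14, 3.14].

## Interface

Orientations are given as [roll, pitch, yaw] about the fixed x, y, z axes, in that order (R = Rz(yaw) Ry(pitch) Rx(roll)).
In Python, from bench import env, viewer, order gives the robot as it stands. The module is installed in compiled form; this text tells all that it offers.
- The arm moves only by the tool step_arm, never from a script. Its argument "steps" is one flat list of numbers, 7 for each row, row after row: the shift along the tool's x, y, z normalised to -1 to 1, where 1 is 0.04 m, then the turn, a rotation vector about the tool's x, y, z normalised to -1 to 1, where 1 is pi rad, then the opening, from 0 (shut) to 1 (fully open). In form: [tx, ty, tz, ax, ay, az, fingers, tx, ty, tz, ax, ay, az, fingers, ...]. A call has 1 to 20 rows; each row shifts and turns the commanded pose from where the row before left it, along the tool's axes as they then stand; what a row does not reach is not made up. A row lasts 1/12 s, in which the tool goes at most 41.7 mm and 7.16 degrees, less where a joint would pass 70% of its speed; a pose out of reach is approached as far as the arm can. A call with a number of a shift or a turn outside -1 to 1 is refused whole. A call with a gripper value outside its range is refused whole. The fingers move at their own pace and stop on an object; "grip_force" is the grip in N (left out, the last holds). Time passes only in rows, so rows that do not move let the fingers close. It gives the time, the measured TCP pose, the force, the opening and the grip force at its end, in the units of the state.
- env.state(): the state, without advancing time (a new reading comes with each control period).
- viewer.capture(name): name is "scene" or "top"; returns a dict with "color" (480x640x3 uint8, red, green, blue), "range_z" (480x640 float32, m along the optical axis (not along the pixel's ray), 0 where there is no reading), "mtx" (3x3 intrinsics, pixels), "dist" ([k1, k2, p1, p2, k3] as OpenCV has them; the pictures are not rectified), "view" (4x4, takes a point from world to camera coordinates). Camera axes: x right, y down, z forward; pixel columns grow to the right and rows downward; lengths in m; the calibration is good to about 2 mm. A picture is of the moment at which its call begins.
- order.sign_off(): hands the job in; it is judged then, once.
The state is a dict: "time": time; "joint_pos": joint angles; "qvel": joint speeds; "joint_torque": joint torques, N m; "position": TCP position; "tcp_rot": TCP orientation; "ft_force": force on the tool from outside, world axes, zero at the start; "moment": the same for the moment, N m; "finger_gap": finger opening in m; "gripper_force": force on a finger pad.
Only numpy, scipy, OpenCV 4.12 (cv2) and the standard library are available. Lean on these libraries where they do the work, as an engineer would, in place of code of your own. Each camera call takes 0.05 s, during which the arm holds its last target. There are 200 camera calls.

## Working session

There is one attempt and no reset: what is moved stays moved. The work goes in short steps, Python scripts to look and compute and a tool call to move; the robot and the scene stay as the last step left them, time stands still between calls to the robot, and variables do not carry over. Pictures are saved under pics/ and viewed, at most 10 in all, crops included, and the job is handed in when it is done.

Besides the shell and the picture viewer there is one more tool, called after ">>>" as name(argument=value, ...), one argument or row to a line, values as JSON. step_arm: Moves the arm, as the interface text tells. Scaled input: -1 to 1 covers 0.04 m each way for a shift and pi rad each way for a turn. Its arguments: {"type":"object","properties":{"steps":{"type":"array","items":{"type":"number","minimum":-1,"maximum":1}},"grip_force":{"type":"number"}},"required":["steps"]}

```bash
mkdir -p pics; cat > h.py <<'E'
import numpy as np, cv2
from bench import env, viewer, order
def cap(n):
    c=viewer.capture(n); np.savez('%s.npz'%n,**c); return c
def ld(n): return dict(np.load('%s.npz'%n))
def world(c,u,v,z=None):
    """pixel -> world; depth if z None else intersect plane z"""
    p=cv2.undistortPoints(np.array([[[u,v]]],float),c['mtx'],c['dist'])[0,0]
    T=np.linalg.inv(c['view']); 
    d=np.array([p[0],p[1],1.])
    if z is None: s=c['range_z'][int(round(v)),int(round(u))]
    else: s=(z-T[2,3])/(T[:3,:3]@d)[2]
    return T[:3,:3]@(d*s)+T[:3,3]
def pix(c,P):
    r,_=cv2.Rodrigues(c['view'][:3,:3]); return cv2.projectPoints(np.array(P,float).reshape(-1,3),r,c['view'][:3,3],c['mtx'],c['dist'])[0].reshape(-1,2)
def save(n,img): cv2.imwrite('pics/'+n,img[...,::-1])
E
python3 - <<'E'
from h import *
for n in('top','scene'):
    c=cap(n); save(n+'1.png',c['color']); print(n,np.linalg.inv(c['view']).round(3).tolist(),c['mtx'].round(1).tolist())
print(env.state())
E
```

```text
top [[-0.03, -0.995, 0.09, 0.44], [-1.0, 0.029, -0.012, -0.01], [0.01, -0.09, -0.996, 1.151], [0.0, 0.0, 0.0, 1.0]] [[521.4, 0.0, 315.1], [0.0, 521.4, 242.4], [0.0, 0.0, 1.0]]
scene [[0.185, 0.813, -0.552, 1.312], [0.983, -0.149, 0.11, -0.153], [0.007, -0.563, -0.826, 1.22], [0.0, 0.0, 0.0, 1.0]] [[565.5, 0.0, 320.2], [0.0, 565.5, 244.2], [0.0, 0.0, 1.0]]
{'time': 0.1, 'joint_pos': array([ 1.59218707,  0.50175599, -0.42680798,  1.55132189,  0.22082602,
        1.13832747, -0.2102996 ]), 'qvel': array([ 0.0014297 , -0.00215801, -0.00127275, -0.00241077, -0.00074051,
       -0.00103984,  0.00175278]), 'joint_torque': array([-1.12411764e-02, -5.67870462e+01, -5.83802730e+00, -2.79914832e+01,
       -6.88670925e-02,  2.41358526e-02,  6.50252673e-05]), 'position': array([ 0.15545363, -0.63050498,  0.23379073]), 'tcp_rot': array([-3.13983905e+00, -3.57347309e-05,  2.41864618e-01]), 'ft_force': array([-0.74140776, -0.28632943,  0.11053058]), 'moment': array([0.06853521, 0.02582488, 0.05225257]), 'gripper_force': 0.0, 'finger_gap': 0.09166866091659322}
```

View pics/top1.png

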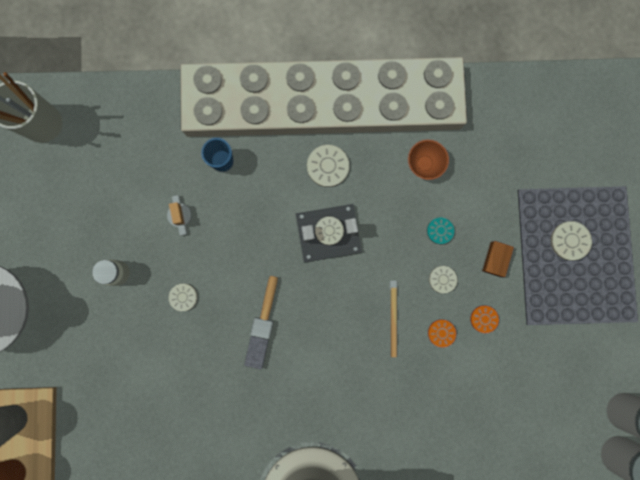

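View pics/scene1.png

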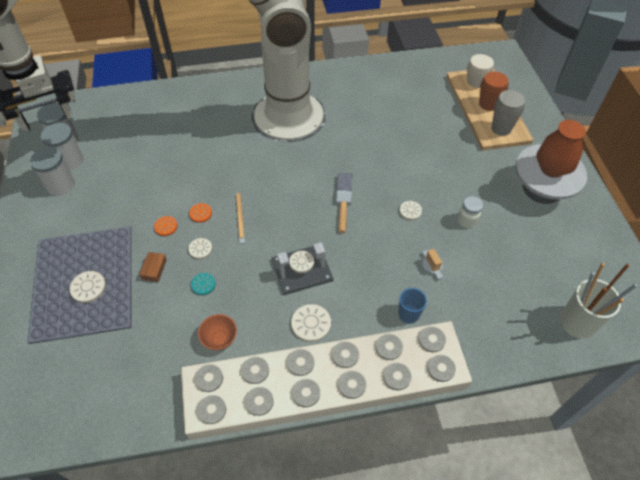

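The top view shows several white discs:
- (183,297) and (443,279) are about 28 px across, or 60 mm. They are loose, so they fit disc_a and disc_b.
- (329,231) is disc_base, in the press.
- (328,165) and (572,240) are about 40 px across, or 90 mm, so they are coasters.
- The orange and turquoise ones are not meant.

The cap is at (179,214). I'll confirm these in an enlarged montage.

```bash
python3 - <<'E'
from h import *
c=ld('top'); im=c['color']
t=[]
for (u,v) in((183,297),(443,279),(179,214),(329,231)):
    k=cv2.resize(im[v-33:v+33,u-44:u+44],None,fx=4.5,fy=4.5,interpolation=cv2.INTER_CUBIC)
    t.append(k)
save('crop.png',np.vstack([np.hstack(t[:2]),np.hstack(t[2:])]))
print(t[0].shape)
for n,seeds in (('top',((183,297),(443,279))),('scene',((410,210),(200,248)))):
    c=ld(n); g=c['color'].astype(int)
    for (u,v) in seeds:
        w=g[v-28:v+28,u-28:u+28]; hsv=cv2.cvtColor(w.astype(np.uint8),cv2.COLOR_RGB2HSV)
        m=((w[...,0]>w[...,2]+5)&(w.sum(2)>330)).astype(np.uint8)
        cs,_=cv2.findContours(m,cv2.RETR_EXTERNAL,cv2.CHAIN_APPROX_NONE); k=max(cs,key=cv2.contourArea)
        e=cv2.fitEllipse(cv2.convexHull(k)); p=(e[0][0]+u-28,e[0][1]+v-28)
        print(n,p,e[1],world(c,*p,z=.010).round(4),world(c,*p).round(4))
E
```

```text
(297, 396, 3)
top (182.22350120544434, 296.98705863952637) (27.398277282714844, 28.029582977294922) [0.4326 0.2678 0.01  ] [0.4326 0.2681 0.0089]
top (442.7456817626953, 279.34604835510254) (27.09818458557129, 28.37112808227539) [ 0.4538 -0.3006  0.01  ] [ 0.4538 -0.3002  0.0115]
scene (410.2192497253418, 209.83015823364258) (19.300451278686523, 22.690771102905273) [0.4365 0.2679 0.01  ] [0.4376 0.2674 0.0114]
scene (199.88739776611328, 248.01305770874023) (20.567522048950195, 24.615163803100586) [ 0.4588 -0.3001  0.01  ] [ 0.4586 -0.3001  0.0097]
```

View pics/crop.png

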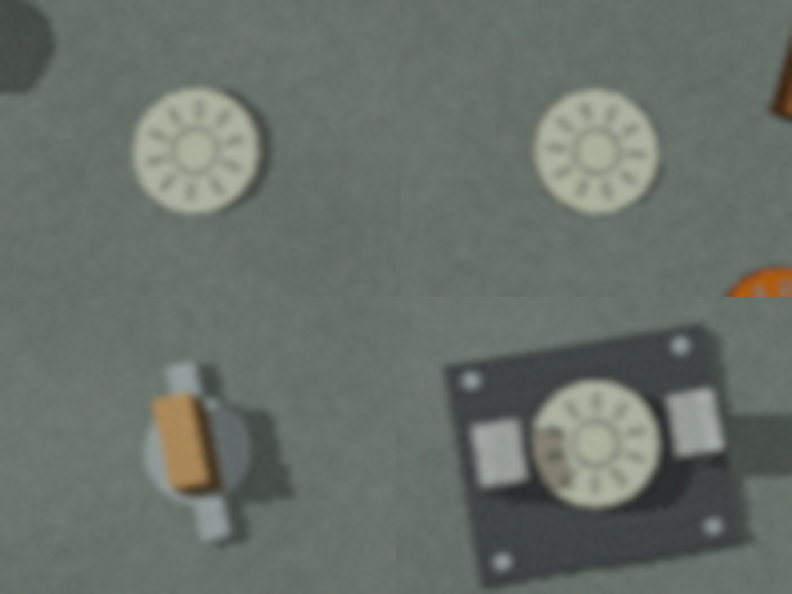

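The crop confirms it: the two plain bisque discs have the same size and flower pattern as disc_base. The cap's bar runs from crop (181,363) to (215,542), and the press screws are at (471,380), (681,346), (713,526) and (502,562). Next I'll get the press and cap poses from pixels and depth.

```bash
python3 - <<'E'
from h import *
c=ld('top')
f=lambda x,y,ox,oy,u,v:((x-ox+.5)/4.5-.5+u-44,(y-oy+.5)/4.5-.5+v-33)
s=np.array([world(c,*f(x,y,396,297,329,231),z=.012) for x,y in((471,380),(681,346),(713,526),(502,562))])
print('screws',s.round(4).tolist(),s.mean(0).round(4))
d1=s[0]-s[1]+s[3]-s[2]; d2=s[0]-s[3]+s[1]-s[2]
print('yaw y-axis',np.degrees(np.arctan2(-d1[0],d1[1])),'x-axis',np.degrees(np.arctan2(d2[1],d2[0])),np.linalg.norm(d1)/2,np.linalg.norm(d2)/2)
b=np.array([world(c,*f(x,y,0,297,179,214),z=.012) for x,y in((181,363),(215,542))])
h=np.array([world(c,*f(x,y,0,297,179,214),z=.046) for x,y in((152,402),(190,394),(213,484),(180,493))])
print('bar',b.mean(0).round(4),np.linalg.norm(b[0]-b[1]),np.degrees(np.arctan2(*(b[0]-b[1])[1::-1])))
print('handle',h.mean(0).round(4))
# point cloud
for n in('top','scene'):
    c=ld(n); v,u=np.mgrid[0:480,0:640]
    p=cv2.undistortPoints(np.stack([u.ravel(),v.ravel()],1).astype(float)[:,None],c['mtx'],c['dist'])[:,0]
    z=c['range_z'].ravel(); P=np.c_[p*z[:,None],z]; T=np.linalg.inv(c['view']); W=P@T[:3,:3].T+T[:3,3]
    def sel(ctr,r,lo,hi):
        q=W[(np.hypot(*(W[:,:2]-ctr).T)<r)&(W[:,2]>lo)&(W[:,2]<hi)]
        (ce,sz,a)=cv2.minAreaRect(q[:,:2].astype(np.float32)*1000)
        print(n,len(q),'rect',np.round(ce,1),np.round(sz,1),round(a,1),'zmed',np.median(q[:,2]).round(4))
    pc=np.array([.56,-.05]); 
    sel(s.mean(0)[:2],.1,.072,.095); sel(s.mean(0)[:2],.04,.040,.055)
    sel(b.mean(0)[:2],.05,.038,.055); sel(b.mean(0)[:2],.055,.007,.018)
    m=c['color']; w=s.mean(0).copy(); w[2]=.047; U,V=pix(c,w)[0].round().astype(int)
    g=m[V-18:V+18,U-18:U+18].astype(int); k=((g[...,0]>g[...,2]+8)&(g.sum(2)>330)).astype(np.uint8)
    cs,_=cv2.findContours(k,cv2.RETR_EXTERNAL,cv2.CHAIN_APPROX_NONE); k=max(cs,key=cv2.contourArea); e=cv2.fitEllipse(cv2.convexHull(k))
    print(n,'disc',e, world(c,e[0][0]+U-18,e[0][1]+V-18,z=.047).round(4))
E
```

```text
screws [[0.6021, 0.0048, 0.012], [0.6159, -0.0987, 0.012], [0.5269, -0.1111, 0.012], [0.5124, -0.0078, 0.012]] [ 0.5643 -0.0532  0.012 ]
yaw y-axis 7.8221737898551025 x-axis 7.97368218416372 0.10433935310663131 0.09020750394013154
bar [0.6119 0.274  0.012 ] 0.09005419690580758 10.1768288898825
handle [0.6112 0.2722 0.046 ]
top 281 rect [564.2 -54.2] [ 28.6 112.2] 7.4 zmed 0.0802
top 617 rect [564.6 -55.1] [58.  58.2] 88.7 zmed 0.0465
top 190 rect [612.8 274.8] [44.7 18.7] 9.6 zmed 0.0457
top 322 rect [612.5 274.6] [81.6 51.4] 38.6 zmed 0.0118
top disc ((18.17401123046875, 17.370155334472656), (26.8488826751709, 27.087642669677734), 3.4128406047821045) [ 0.5646 -0.0542  0.047 ]
scene 207 rect [566.1 -51.4] [ 32.9 113.8] 7.8 zmed 0.0797
scene 412 rect [568.4 -52.1] [60.3 58.2] 27.9 zmed 0.0464
scene 129 rect [614.7 274. ] [48.4 20.6] 10.6 zmed 0.0451
scene 191 rect [621.  263.9] [87.6 60.1] 24.8 zmed 0.0121
scene disc ((18.120990753173828, 19.241718292236328), (21.574525833129883, 24.563875198364258), 90.0141372680664) [ 0.5692 -0.0532  0.047 ]
```

Estimates, averaging the two cameras:

| Item | Position (m) | Yaw |
|---|---|---|
| Press | (0.566, -0.053) | 7.8° |
| Right disc | (0.456, -0.300) | – |
| Left disc | (0.4345, 0.268) | – |
| Cap | (0.6135, 0.274) | 10° |

Heights and sizes agree with the given ones. I'll go to the right disc first.

>>> step_arm(
  steps=[0.77,-0.52,0,0,0,0,1,0.77,-0.52,0,0,0,0,1,0.77,-0.52,0,0,0,0,1,0.77,-0.52,0,0,0,0,1,0.77,-0.52,0,0,0,0,1,0.77,-0.52,0,0,0,0,1,0.77,-0.52,0,0,0,0,1,0.77,-0.52,0,0,0,0,1,0.77,-0.52,0,0,0,0,1,0.77,-0.52,0,0,0,0,1,0.77,-0.52,0,0,0,0,1,0.77,-0.52,0,0,0,0,1,0,0,0.5,0,0,-0.038,1,0,0,0.5,0,0,-0.038,1,0,0,0.5,0,0,-0.038,1,0,0,0.5,0,0,-0.038,1,0,0,0,0,0,0,1],
  grip_force=10,
)

```text
time: 1.52
position: [0.4519, -0.2986, 0.1507]
tcp_rot: [-3.134, 0.001, 0.724]
ft_force: [-0.5, -0.3, -0.8]
finger_gap: 0.0919
gripper_force: 0.0
```

>>> step_arm(
  steps=[0,0,0.4,0,0,0.0374,1,0,0,0.4,0,0,0.0374,1,0,0,0.4,0,0,0.0374,1,0,0,0.4,0,0,0.0374,1,0.07,0,0.4,0,0,0.0374,1,0,0,0.4,0,0,0,1,0,0,0.4,0,0,0,1,0,0,0.3,0,0,0,1,0,0,0,0,0,0,1,0,0,0,0,0,0,1],
)

```text
time: 2.35
position: [0.4574, -0.2994, 0.0308]
tcp_rot: [-3.141, 0.001, 0.13]
ft_force: [0.8, -0.1, 0.4]
finger_gap: 0.0916
gripper_force: 0.0
```

>>> step_arm(
  steps=[0,0,0.3,0,0,0,1,0,0,0.21,0,0,0,1,0,0,0,0,0,0,0.5,0,0,0,0,0,0,0.5,0,0,0,0,0,0,0.5,0,0,0,0,0,0,0.5,0,0,0,0,0,0,0.5,0,0,0,0,0,0,0.5],
  grip_force=5,
)

```text
time: 3.02
position: [0.4577, -0.2997, 0.0107]
tcp_rot: [3.141, -0.001, 0.132]
ft_force: [-0.6, -0.3, 1.0]
finger_gap: 0.0596
gripper_force: 5.0
```

>>> step_arm(
  steps=[0,0,0,0,0,0,1,0,0,0,0,0,0,1,0,0,0,0,0,0,1,0,0,0,0,0,0,1,0,0,0,0,0,-0.0386,1,0,0,0,0,0,-0.0386,1,0,0,0,0,0,-0.0386,1,0,0,0,0,0,-0.0386,1,0,0,0,0,0,-0.0386,1,0,0,0,0,0,-0.0386,1,0,0,0,0,0,-0.0386,1,0,0,0,0,0,-0.0386,1,0,0,0,0,0,-0.0386,1,0,0,0,0,0,-0.0386,1,0,0,0,0,0,-0.0386,1,0,0,0,0,0,-0.0386,1,0,0,0,0,0,-0.0386,1,0,0,0,0,0,0,1,0,0,0,0,0,0,1],
)

```text
time: 4.6
position: [0.4573, -0.2995, 0.0102]
tcp_rot: [3.141, -0.001, 1.704]
ft_force: [0.7, -0.6, -0.8]
finger_gap: 0.0916
gripper_force: 0.0
```

>>> step_arm(
  steps=[0,0,0,0,0,0,0.5,0,0,0,0,0,0,0.5,0,0,0,0,0,0,0.5,0,0,0,0,0,0,0.5,0,0,0,0,0,0,0.5,0,0,0,0,0,0,0.5],
)

```text
time: 5.1
position: [0.4575, -0.2995, 0.0104]
tcp_rot: [-3.141, 0.0, 1.708]
ft_force: [-0.7, 0.8, 1.0]
finger_gap: 0.0596
gripper_force: 5.0
```

>>> step_arm(
  steps=[0,0,0,0,0,0,0.5,0,0,-0.3,0,0,0,0.5,0,0,-0.6,0,0,0,0.5,0,0,-0.7,0,0,0,0.5,0,0,-0.7,0,0,0,0.5,0,0,-0.4,0,0,0,0.5,0.3,0.18,0,0,0,0,0.5,0.68,0.42,0,0,0,0,0.5,0.68,0.42,0,0,0,0,0.5,0.68,0.42,0,0,0,0,0.5,0.68,0.42,0,0,0,0,0.5,0.68,0.42,0,0,0,0,0.5,0.68,0.42,0,0,0,0,0.5,0.68,0.42,0,0,0,0,0.5,0.4,0.24,0,0,0,0,0.5,0.28,0.17,0,0,0,0,0.5,0,0,0,0,0,0,0.5,0,0,0,0,0,0,0.5],
  grip_force=12,
)

```text
time: 6.6
position: [0.5659, -0.0521, 0.1189]
tcp_rot: [3.141, 0.0, 1.71]
ft_force: [-0.2, -0.9, -0.9]
finger_gap: 0.0593
gripper_force: 12.0
```

```bash
python3 - <<'E'
from h import *
c=cap('scene'); print(env.state()['position'],env.state()['finger_gap'])
t=cap('top')
k=[]
for n,c in(('s',c),('t',t)):
    u,v=pix(c,[.566,-.053,.08])[0].round().astype(int); print(n,u,v); k.append(cv2.resize(c['color'][v-50:v+50,u-33:u+33],None,fx=6,fy=6,interpolation=cv2.INTER_CUBIC))
save('p2.png',np.hstack(k))
E
```

```text
[ 0.56550349 -0.05356379  0.11856661] 0.059891473185313446
s 301 253
t 329 228
```

View pics/p2.png

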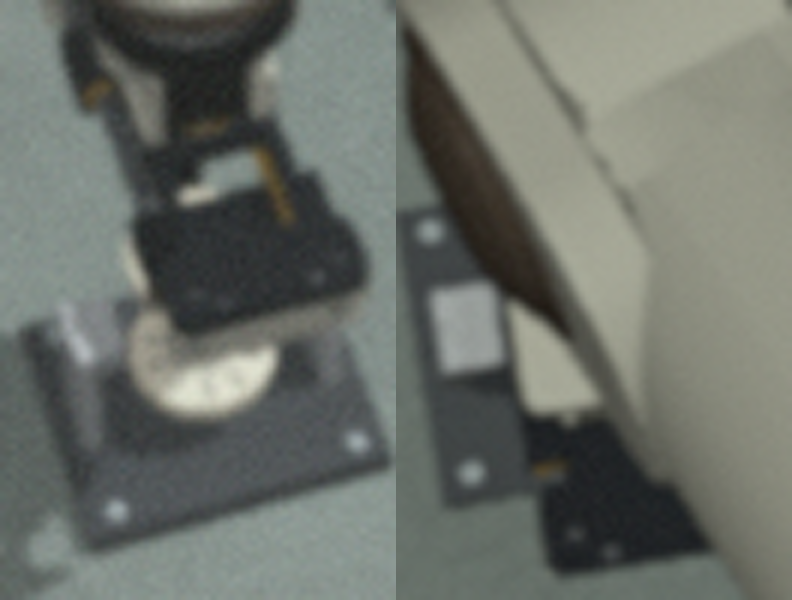

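The picture shows the held disc hidden by the gripper, over the base disc. The position agrees with the estimate, so I'll lower it gently.

>>> step_arm(
  steps=[0,0,0.3,0,0,0,0.5,0,0,0.3,0,0,0,0.5,0,0,0.3,0,0,0,0.5,0,0,0.25,0,0,0,0.5,0,0,0.2,0,0,0,0.5,0,0,0.1,0,0,0,0.5,0,0,0,0,0,0,0.5,0,0,0,0,0,0,0.5],
)

```text
time: 7.37
position: [0.5658, -0.0524, 0.0601]
tcp_rot: [-3.141, -0.0, 1.709]
ft_force: [0.2, -0.1, 0.8]
finger_gap: 0.0591
gripper_force: 12.0
```

>>> step_arm(
  steps=[0,0,0.03,0,0,0,0.5,0,0,0.03,0,0,0,0.5,0,0,0,0,0,0,0.5],
)

```text
time: 7.62
position: [0.5661, -0.0528, 0.0582]
tcp_rot: [3.141, 0.0, 1.708]
ft_force: [0.8, -0.1, -0.1]
finger_gap: 0.0596
gripper_force: 12.0
```

>>> step_arm(
  steps=[0,0,0.02,0,0,0,0.5,0,0,0,0,0,0,0.5],
)

```text
time: 7.78
position: [0.5661, -0.0528, 0.0574]
tcp_rot: [3.141, 0.0, 1.708]
ft_force: [-0.1, 0.2, 0.7]
finger_gap: 0.0593
gripper_force: 12.0
```

>>> step_arm(
  steps=[0,0,0.02,0,0,0,0.5,0,0,0,0,0,0,0.5],
)

```text
time: 7.95
position: [0.5661, -0.0528, 0.0567]
tcp_rot: [3.141, 0.0, 1.708]
ft_force: [-0.7, -0.7, 2.8]
finger_gap: 0.0596
gripper_force: 12.0
```

>>> step_arm(
  steps=[0,0,0,0,0,0,0.75,0,0,0,0,0,0,1,0,0,0,0,0,0,1,0,0,0,0,0,0,1,0,0,-0.5,0,0,0,1,0,0,-0.8,0,0,0,1,0,0,-0.8,0,0,0,1,0.9,0,-0.3,0,0,0,1,0.9,0,0,0,0,0,1,0.9,0,0,0,0,0,1,0.9,0,0,0,0,0,1,0.9,0,0,0,0,0,1,0.9,0,0,0,0,0,1],
)

```text
time: 9.03
position: [0.5358, 0.1626, 0.1524]
tcp_rot: [3.141, 0.0, 1.708]
ft_force: [1.0, -0.2, -0.4]
finger_gap: 0.0919
gripper_force: 0.0
```

```bash
cat >> h.py <<'E'
def discfit(c,P,r=18,dbg=None):
    U,V=pix(c,P)[0].round().astype(int); g=c['color'][V-r:V+r,U-r:U+r].astype(int)
    k=((g[...,0]>g[...,2]+8)&(g.sum(2)>330)).astype(np.uint8)
    cs,_=cv2.findContours(k,cv2.RETR_EXTERNAL,cv2.CHAIN_APPROX_NONE); k=max(cs,key=cv2.contourArea); e=cv2.fitEllipse(cv2.convexHull(k))
    return np.round(e[1],1),world(c,e[0][0]+U-r,e[0][1]+V-r,z=P[2]).round(4)
E
python3 - <<'E'
from h import *
k=[]
for n in('scene','top'):
    c=cap(n); print(n,discfit(c,[.566,-.053,.057]))
    u,v=pix(c,[.566,-.053,.05])[0].round().astype(int); k.append(cv2.resize(c['color'][v-37:v+37,u-33:u+33],None,fx=6,fy=6,interpolation=cv2.INTER_CUBIC))
save('p3.png',np.hstack(k)); print(env.state()['position'])
E
```

```text
scene (array([23.3, 24.9]), array([ 0.5727, -0.0529,  0.057 ]))
top (array([26.7, 27.5]), array([ 0.5657, -0.0539,  0.057 ]))
[0.53395818 0.16978565 0.15345765]
```

View pics/p3.png

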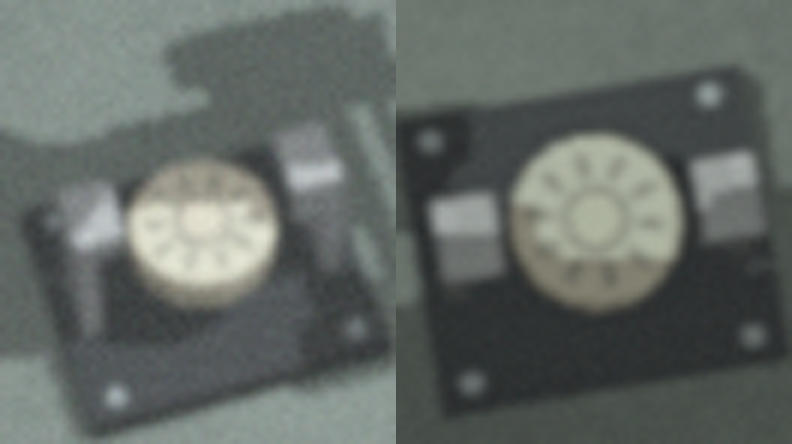

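The pile is straight to about 1 mm: the top camera moved 1.1 mm in x and 0.3 mm in y from the base disc's centre. Next is the left disc.

>>> step_arm(
  steps=[0.69,-0.535,0,0,0,0,1,0.69,-0.535,0,0,0,0,1,0.69,-0.535,0,0,0,0,1,0.69,-0.535,0,0,0,0,1,0,0,0.22,0,0,-0.0386,1,0,0,0.22,0,0,-0.0386,1,0,0,0.22,0,0,-0.0386,1,0,0,0.22,0,0,-0.0386,1,0,0,0.22,0,0,-0.0386,1,0,0,0.22,0,0,-0.0386,1,0,0,0.22,0,0,-0.0386,1,0,0,0.22,0,0,-0.0386,1,0,0,0.22,0,0,-0.0386,1,0,0,0.22,0,0,-0.0386,1,0,0,0.22,0,0,-0.0386,1,0,0,0.22,0,0,-0.0386,1,0,0,0.22,0,0,-0.0368,1,0,0,0,0,0,0,1,0,0,0,0,0,0,1],
)

```text
time: 10.72
position: [0.436, 0.2584, 0.0375]
tcp_rot: [3.141, -0.002, -3.008]
ft_force: [1.2, 0.6, 0.4]
finger_gap: 0.0915
gripper_force: 0.0
```

>>> step_arm(
  steps=[0.02,0.24,0,0,0,0,1,0,0,0.4,0,0,0,1,0,0,0.28,0,0,0,1,0,0,0,0,0,0,0.5,0,0,0,0,0,0,0.5,0,0,0,0,0,0,0.5,0,0,0,0,0,0,0.5,0,0,0,0,0,0,0.5,0,0,0,0,0,0,0.5],
  grip_force=5,
)

```text
time: 11.47
position: [0.4345, 0.2684, 0.0112]
tcp_rot: [3.141, 0.001, -3.004]
ft_force: [-0.3, -0.5, 2.1]
finger_gap: 0.0596
gripper_force: 5.0
```

>>> step_arm(
  steps=[0,0,0,0,0,0,1,0,0,0,0,0,0,1,0,0,0,0,0,0,1,0,0,0,0,0,0,1,0,0,0,0,0,0.0386,1,0,0,0,0,0,0.0386,1,0,0,0,0,0,0.0386,1,0,0,0,0,0,0.0386,1,0,0,0,0,0,0.0386,1,0,0,0,0,0,0.0386,1,0,0,0,0,0,0.0386,1,0,0,0,0,0,0.0386,1,0,0,0,0,0,0.0386,1,0,0,0,0,0,0.0386,1,0,0,0,0,0,0.0386,1,0,0,0,0,0,0.0386,1,0,0,0,0,0,0.0368,1,0,0,0,0,0,0,1,0,0,0,0,0,0,1],
)

```text
time: 13.05
position: [0.4342, 0.2683, 0.0108]
tcp_rot: [3.141, 0.0, 1.712]
ft_force: [0.1, 0.5, -0.3]
finger_gap: 0.0918
gripper_force: 0.0
```

>>> step_arm(
  steps=[0,0,0,0,0,0,0.5,0,0,0,0,0,0,0.5,0,0,0,0,0,0,0.5,0,0,0,0,0,0,0.5,0,0,0,0,0,0,0.5,0,0,0,0,0,0,0.5],
)

```text
time: 13.55
position: [0.4341, 0.2681, 0.0107]
tcp_rot: [-3.141, -0.0, 1.709]
ft_force: [0.8, -0.1, -1.6]
finger_gap: 0.0596
gripper_force: 5.0
```

>>> step_arm(
  steps=[0,0,0,0,0,0,0.5,0,0,-0.3,0,0,0,0.5,0,0,-0.7,0,0,0,0.5,0,0,-0.7,0,0,0,0.5,0,0,-0.7,0,0,0,0.5,0,0,-0.6,0,0,0,0.5,-0.4,0.1,0,0,0,0,0.5,-0.76,0.196,0,0,0,0,0.5,-0.76,0.196,0,0,0,0,0.5,-0.76,0.196,0,0,0,0,0.5,-0.76,0.196,0,0,0,0,0.5,-0.76,0.196,0,0,0,0,0.5,-0.76,0.196,0,0,0,0,0.5,-0.76,0.196,0,0,0,0,0.5,-0.76,0.196,0,0,0,0,0.5,-0.76,0.196,0,0,0,0,0.5,-0.76,0.196,0,0,0,0,0.5,-0.4,0.1,0,0,0,0,0.5,0,0,0,0,0,0,0.5,0,0,0,0,0,0,0.5],
  grip_force=12,
)

```text
time: 15.22
position: [0.5659, -0.0538, 0.1312]
tcp_rot: [3.141, -0.0, 1.706]
ft_force: [-0.1, 2.1, -1.0]
finger_gap: 0.0594
gripper_force: 12.0
```

>>> step_arm(
  steps=[0,0,0.3,0,0,0,0.5,0,0,0.3,0,0,0,0.5,0,0,0.2,0,0,0,0.5,0,0,0,0,0,0,0.5,0,0,0,0,0,0,0.5],
)

```text
time: 15.63
position: [0.5649, -0.0517, 0.0977]
tcp_rot: [-3.14, -0.001, 1.71]
ft_force: [0.6, -0.5, -0.5]
finger_gap: 0.0596
gripper_force: 12.0
```

>>> step_arm(
  steps=[0,0,0.3,0,0,0,0.5,0,0,0.25,0,0,0,0.5,0,0,0.1,0,0,0,0.5,0,0,0,0,0,0,0.5,0,0,0,0,0,0,0.5,0,0,0,0,0,0,0.5],
)

```text
time: 16.13
position: [0.5661, -0.0526, 0.0729]
tcp_rot: [3.141, -0.0, 1.708]
ft_force: [0.5, 0.6, 0.2]
finger_gap: 0.0593
gripper_force: 12.0
```

```bash
python3 -c "
from h import *
s=env.state();print(s['position'],s['joint_pos'])"
```

```text
[ 0.56606932 -0.0526065   0.07290857] [ 0.70521351  0.72367682 -0.88643867  1.86483708  0.71090267  0.90444913
 -0.3890022 ]
```

>>> step_arm(
  steps=[0,0,0.05,0,0,0,0.5,0,0,0.05,0,0,0,0.5,0,0,0.02,0,0,0,0.5,0,0,0,0,0,0,0.5],
)

```text
time: 16.47
position: [0.5657, -0.0529, 0.0678]
tcp_rot: [-3.141, 0.0, 1.708]
ft_force: [0.2, 0.2, 0.1]
finger_gap: 0.0593
gripper_force: 12.0
```

>>> step_arm(
  steps=[0,0,0.02,0,0,0,0.5,0,0,0,0,0,0,0.5],
)

```text
time: 16.63
position: [0.5659, -0.0528, 0.0673]
tcp_rot: [3.142, 0.0, 1.708]
ft_force: [-0.4, 0.5, 2.9]
finger_gap: 0.0593
gripper_force: 12.0
```

>>> step_arm(
  steps=[0,0,0,0,0,0,0.75,0,0,0,0,0,0,1,0,0,0,0,0,0,1,0,0,0,0,0,0,1,0,0,-0.5,0,0,0,1,0,0,-0.8,0,0,0,1,0,0,-0.8,0,0,0,1,0.79,0.23,0,0,0,0,1,0.79,0.23,0,0,0,0,1,0.79,0.23,0,0,0,0,1,0.79,0.23,0,0,0,0,1,0.79,0.23,0,0,0,0,1,0.79,0.23,0,0,0,0,1,0.79,0.23,0,0,0,0,1,0.79,0.23,0,0,0,0,1,0.79,0.23,0,0,0,0,1,0.79,0.23,0,0,0,0,1,0,0,0,0,0,0,1],
)

```text
time: 18.13
position: [0.6115, 0.2826, 0.152]
tcp_rot: [3.14, -0.007, 1.717]
ft_force: [-0.6, 1.0, -0.0]
finger_gap: 0.0916
gripper_force: 0.0
```

```bash
python3 - <<'E'
from h import *
k=[]
for n in('scene','top'):
    c=cap(n); print(n,discfit(c,[.566,-.053,.067]))
    u,v=pix(c,[.566,-.053,.05])[0].round().astype(int); k.append(cv2.resize(c['color'][v-37:v+37,u-33:u+33],None,fx=6,fy=6,interpolation=cv2.INTER_CUBIC))
save('p4.png',np.hstack(k)); print(env.state()['position'])
E
```

```text
scene (array([24.2, 25.9]), array([ 0.5745, -0.0535,  0.067 ]))
top (array([26.6, 27.4]), array([ 0.5653, -0.053 ,  0.067 ]))
[0.61262481 0.27546038 0.15099944]
```

View pics/p4.png

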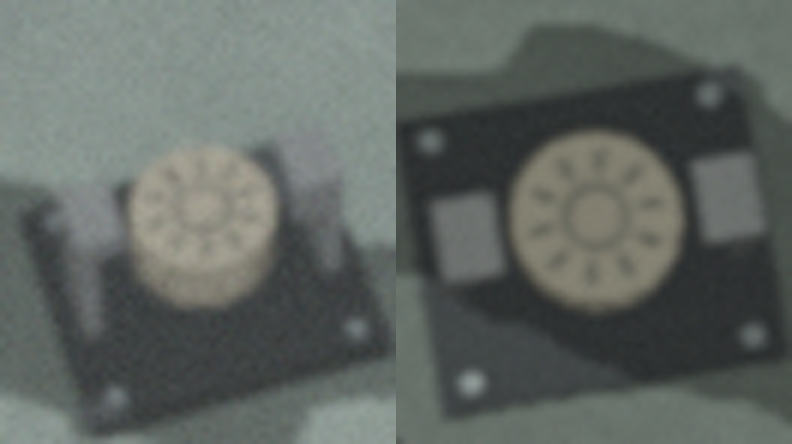

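The pile is straight and centred between the posts: disc centre at crop (597,218), post midpoint at (597,217). Now the cap.

>>> step_arm(
  steps=[0,0,0,0,0,-0.0393,1,0,0,0,0,0,-0.0393,1,0,0,0,0,0,-0.0393,1,0,0,0,0,0,-0.0393,1,0,0,0,0,0,-0.0393,1,0,0,0,0,0,-0.0393,1,0,0,0,0,0,-0.0393,1,0,0,0.1,0,0,-0.0393,1,0,0,0.3,0,0,-0.0393,1,0,0,0.4,0,0,-0.0393,1,0,0,0.4,0,0,-0.0393,1,0,0,0.4,0,0,-0.0393,1,0,0,0.3,0,0,-0.0393,1,0,0,0,0,0,0,1,0,0,0,0,0,0,1,0,0,0,0,0,0,1],
)

```text
time: 19.57
position: [0.6143, 0.272, 0.0758]
tcp_rot: [3.142, 0.001, -2.975]
ft_force: [-0.6, 0.6, 0.2]
finger_gap: 0.0921
gripper_force: 0.0
```

```bash
python3 -c "
from h import *
s=env.state();print(s['position'],s['tcp_rot'],s['joint_pos'])"
```

```text
[0.61428256 0.27202915 0.07584238] [ 3.14157945e+00  6.48878860e-04 -2.97475941e+00] [ 0.2343223   1.01628226 -1.13639155  1.58592194  0.97715587  1.19598924
  0.62712846]
```

>>> step_arm(
  steps=[0.015,0.06,0.3,0,0,0,1,0,0,0.4,0,0,0,1,0,0,0.35,0,0,0,1,0,0,0.22,0,0,0,1,0,0,0,0,0,0,1,0,0,0,0,0,0,0.1,0,0,0,0,0,0,0.1,0,0,0,0,0,0,0.1,0,0,0,0,0,0,0.1,0,0,0,0,0,0,0.1,0,0,0,0,0,0,0.1,0,0,0,0,0,0,0.1,0,0,0,0,0,0,0.1,0,0,0,0,0,0,0.1],
  grip_force=8,
)

```text
time: 20.73
position: [0.6127, 0.2751, 0.0244]
tcp_rot: [-3.142, 0.0, -2.97]
ft_force: [0.9, 0.2, -0.4]
finger_gap: 0.0363
gripper_force: 0.0
```

>>> step_arm(
  steps=[0,0,0,0,0,0,0.1,0,0,0,0,0,0,0.1,0,0,0,0,0,0,0.1,0,0,0,0,0,0,0.1,0,0,0,0,0,0,0.1],
)

```text
time: 21.15
position: [0.6127, 0.2751, 0.0243]
tcp_rot: [-3.141, -0.0, -2.97]
ft_force: [-0.7, -0.0, 0.4]
finger_gap: 0.0177
gripper_force: 8.0
```

>>> step_arm(
  steps=[0,0,0,0,0,0,0,0,0,0,0,0,0,0,0,0,0,0,0,0,0],
  grip_force=40,
)

```text
time: 21.4
position: [0.6126, 0.2751, 0.0243]
tcp_rot: [-3.142, -0.0, -2.97]
ft_force: [-0.5, 0.1, 0.4]
finger_gap: 0.0181
gripper_force: 40.0
```

```bash
python3 - <<'E'
from h import *
k=[]
for n in('scene','top'):
    c=cap(n)
    u,v=pix(c,[.613,.275,.03])[0].round().astype(int); k.append(cv2.resize(c['color'][v-37:v+37,u-33:u+33],None,fx=6,fy=6,interpolation=cv2.INTER_CUBIC))
save('p5.png',np.hstack(k)); s=env.state();print(s['position'],s['tcp_rot'],s['finger_gap'])
E
```

```text
[0.61264345 0.27507794 0.02430913] [-3.14150704e+00 -5.77381446e-05 -2.96985926e+00] 0.017941020297818293
```

View pics/p5.png

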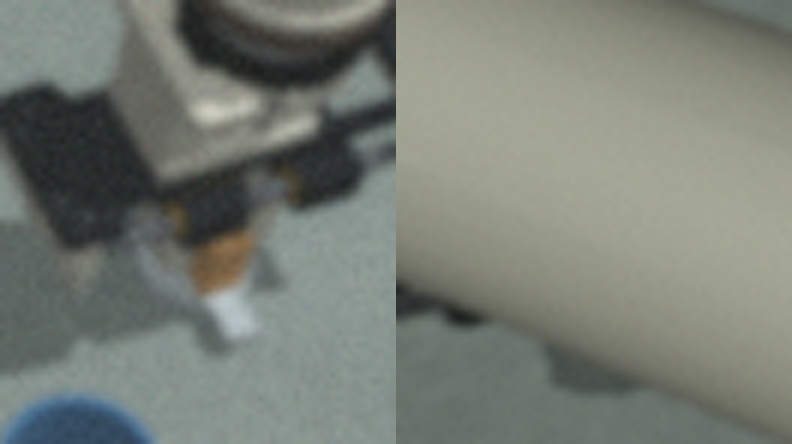

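Pinched: the scene crop shows the handle between the pads, with the bar end at (232,315). I'll lift it and carry it over the press.

>>> step_arm(
  steps=[0,0,-0.25,0,0,0,0,0,0,-0.6,0,0,0,0,0,0,-0.7,0,0,0,0,0,0,-0.7,0,0,0,0,0,0,-0.5,0,0,0,0,0.1275,-0.394,0,0,0,0,0,0.255,-0.788,0,0,0,0,0,0.255,-0.788,0,0,0,0,0,0.255,-0.788,0,0,0,0,0,0.255,-0.788,0,0,0,0,0,0.255,-0.788,0,0,0,0,0,0.255,-0.788,0,0,0,0,0,0.255,-0.788,0,0,0,0,0,0.255,-0.788,0,0,0,0,0,0.255,-0.788,0,0,0,0,0,0.1275,-0.394,0,0,0,0,0,0,0,0,0,0,0.0113,0,0,0,0,0,0,0,0,0,0,0,0,0,0,0,0,0,0,0,0,0,0,0],
)

```text
invalid input at $.steps: expected a multiple of 7 numbers
```

```bash
python3 -c "
from h import *
s=env.state();print(s['position'],s['tcp_rot'],s['joint_pos'],s['ft_force'])"
```

```text
[0.61264345 0.27507794 0.02430913] [-3.14150704e+00 -5.77381446e-05 -2.96985926e+00] [ 0.20904988  1.0733521  -1.08734627  1.5994779   1.03187623  1.13523043
  0.59928406] [ 0.01341718 -0.64280987 -0.59157754]
```

>>> step_arm(
  steps=[0,0,-0.25,0,0,0,0,0,0,-0.6,0,0,0,0,0,0,-0.7,0,0,0,0,0,0,-0.7,0,0,0,0,0,0,-0.5,0,0,0,0,0.1275,-0.394,0,0,0,0,0,0.255,-0.788,0,0,0,0,0,0.255,-0.788,0,0,0,0,0,0.255,-0.788,0,0,0,0,0,0.255,-0.788,0,0,0,0,0,0.255,-0.788,0,0,0,0,0,0.255,-0.788,0,0,0,0,0,0.255,-0.788,0,0,0,0,0,0.255,-0.788,0,0,0,0,0,0.255,-0.788,0,0,0,0,0,0.1275,-0.394,0,0,0,0,0,0,0,0,0,0,0.0113,0,0,0,0,0,0,0,0,0,0,0,0,0,0,0],
)

```text
time: 23.08
position: [0.566, -0.0527, 0.1349]
tcp_rot: [3.142, 0.0, -3.005]
ft_force: [0.6, 0.4, -2.2]
finger_gap: 0.0179
gripper_force: 40.0
```

>>> step_arm(
  steps=[0,0,0,0,0,0,0],
)

```text
time: 23.17
position: [0.5661, -0.0518, 0.1348]
tcp_rot: [3.141, 0.001, -3.003]
ft_force: [-0.1, -0.6, -1.8]
finger_gap: 0.0176
gripper_force: 40.0
```

>>> step_arm(
  steps=[0.01,-0.01,0.2,0,0,0,0,0,0,0.3,0,0,0,0,0,0,0.3,0,0,0,0,0,0,0.15,0,0,0,0,0,0,0,0,0,0,0,0,0,0,0,0,0,0],
)

```text
time: 23.67
position: [0.5652, -0.0529, 0.0955]
tcp_rot: [3.141, -0.001, -3.005]
ft_force: [-0.4, 0.6, -1.1]
finger_gap: 0.0173
gripper_force: 40.0
```

>>> step_arm(
  steps=[0,0,0.05,0,0,0,0,0,0,0.03,0,0,0,0,0,0,0,0,0,0,0],
)

```text
time: 23.92
position: [0.5658, -0.0533, 0.0932]
tcp_rot: [-3.142, 0.0, -3.005]
ft_force: [-0.0, -0.5, -0.9]
finger_gap: 0.0179
gripper_force: 40.0
```

>>> step_arm(
  steps=[0,0,0.04,0,0,0,0,0,0,0.04,0,0,0,0,0,0,0,0,0,0,0],
)

```text
time: 24.17
position: [0.5661, -0.0534, 0.0902]
tcp_rot: [-3.141, 0.001, -3.005]
ft_force: [-0.5, 0.1, 1.6]
finger_gap: 0.0173
gripper_force: 40.0
```

>>> step_arm(
  steps=[0,0,0.06,0,0,0,0,0,0,0.06,0,0,0,0,0,0,0.06,0,0,0,0,0,0,0.06,0,0,0,0,0,0,0.03,0,0,0,0,0,0,0,0,0,0,0,0,0,0,0,0,0,0],
)

```text
time: 24.75
position: [0.5662, -0.0533, 0.0801]
tcp_rot: [-3.141, 0.001, -3.005]
ft_force: [-2.7, -0.4, 8.7]
finger_gap: 0.0174
gripper_force: 40.0
```

>>> step_arm(
  steps=[0,0,0.03,0,0,0,0,0,0,0.02,0,0,0,0,0,0,0,0,0,0,0,0,0,0,0,0,0,0],
)

```text
time: 25.08
position: [0.5662, -0.0533, 0.0783]
tcp_rot: [-3.141, 0.001, -3.005]
ft_force: [-3.5, -0.5, 11.2]
finger_gap: 0.0179
gripper_force: 40.0
```

>>> step_arm(
  steps=[0,0,0,0,0,0.025,0,0,0,0,0,0,0.025,0,0,0,0,0,0,0.025,0,0,0,0,0,0,0.025,0,0,0,0,0,0,0.025,0,0,0,0,0,0,0.025,0,0,0,0,0,0,0.025,0,0,0,0,0,0,0.025,0,0,0,0,0,0,0.025,0,0,0,0,0,0,0.025,0,0,0,0,0,0,0,0],
)

```text
time: 26.0
position: [0.5676, -0.053, 0.079]
tcp_rot: [3.14, 0.004, 2.489]
ft_force: [-0.4, 0.3, 9.5]
finger_gap: 0.0176
gripper_force: 40.0
```

>>> step_arm(
  steps=[0,0,0.02,0,0,0.025,0,0,0,0,0,0,0.025,0,0,0,0,0,0,0.025,0,0,0,0,0,0,0.025,0,0,0,0,0,0,0.025,0,0,0,0,0,0,0.025,0,0,0,0,0,0,0,0],
)

```text
time: 26.58
position: [0.5677, -0.0531, 0.0782]
tcp_rot: [3.138, 0.003, 2.017]
ft_force: [0.6, -0.4, 10.1]
finger_gap: 0.0181
gripper_force: 40.0
```

>>> step_arm(
  steps=[0,0,0,0,0,0.025,0,0,0,0,0,0,0.025,0,0,0,0,0,0,0.025,0,0,0,0,0,0,0.02,0,0,0,0,0,0,0,0,0,0,0,0,0,0,0],
)

```text
time: 27.08
position: [0.5673, -0.0531, 0.0781]
tcp_rot: [3.139, 0.001, 1.723]
ft_force: [-0.4, -1.7, 12.1]
finger_gap: 0.018
gripper_force: 40.0
```

```bash
python3 -c "
from h import *
s=env.state();print(s)"
```

```text
{'time': 27.0833, 'joint_pos': array([ 0.73547777,  0.73858765, -0.93412142,  1.86153627,  0.7424829 ,
        0.93074994, -0.3970604 ]), 'qvel': array([ 3.12479241e-03,  3.33306227e-03, -3.10725019e-03,  1.58270811e-03,
        6.88192825e-04, -2.47711849e-05,  5.42597873e-03]), 'joint_torque': array([ -0.52152431, -45.85670471, -13.62832278, -16.26446307,
         0.06902134,  -0.63402453,  -0.09591686]), 'position': array([ 0.56727796, -0.05307878,  0.07808223]), 'tcp_rot': array([3.13854338e+00, 1.45649821e-03, 1.72297029e+00]), 'ft_force': array([-0.41755529, -1.70264406, 12.07476587]), 'moment': array([-0.08596889,  0.30906394, -0.01864703]), 'gripper_force': 39.994030594825745, 'finger_gap': 0.01801000056703828}
```

>>> step_arm(
  steps=[0,-0.03,0,0,0,0.005,0,0,0,0,0,0,0,0,0,0,-0.04,0,0,0,0,0,0,-0.03,0,0,0,0,0,0,0,0,0,0,0],
)

```text
time: 27.5
position: [0.5667, -0.0531, 0.0809]
tcp_rot: [3.137, 0.001, 1.708]
ft_force: [0.4, 0.0, 10.9]
finger_gap: 0.0182
gripper_force: 40.0
```

>>> step_arm(
  steps=[0,0,-0.04,0,0,0,0,0,0,-0.04,0,0,0,0,0,0,0,0,0,0,0,0,0,0,0,0,0,0],
)

```text
time: 27.83
position: [0.5666, -0.0531, 0.0838]
tcp_rot: [3.137, 0.001, 1.708]
ft_force: [0.6, -0.0, 6.8]
finger_gap: 0.0177
gripper_force: 40.0
```

>>> step_arm(
  steps=[0,0,-0.03,0,0,0,0,0,0,-0.02,0,0,0,0,0,0,0,0,0,0,0,0,0,0,0,0,0,0],
)

```text
time: 28.17
position: [0.5664, -0.0532, 0.0852]
tcp_rot: [3.138, 0.0, 1.707]
ft_force: [4.0, 1.2, 6.3]
finger_gap: 0.0178
gripper_force: 40.0
```

>>> step_arm(
  steps=[0,0,-0.03,0,0,0,0,0,0,0,0,0,0,0,0,0,0,0,0,0,0],
)

```text
time: 28.42
position: [0.5662, -0.0532, 0.0853]
tcp_rot: [3.138, -0.001, 1.707]
ft_force: [8.0, 0.4, -4.6]
finger_gap: 0.0177
gripper_force: 40.0
```

>>> step_arm(
  steps=[0,0.02,0.01,0,0,0,0,0,0,0,0,0,0,0],
)

```text
time: 28.58
position: [0.5663, -0.0531, 0.0853]
tcp_rot: [3.14, -0.0, 1.707]
ft_force: [5.5, 0.4, 1.0]
finger_gap: 0.0178
gripper_force: 40.0
```

```bash
python3 - <<'E'
from h import *
k=[]
for n in('scene','top'):
    c=cap(n)
    u,v=pix(c,[.566,-.053,.07])[0].round().astype(int); k.append(cv2.resize(c['color'][v-37:v+37,u-33:u+33],None,fx=6,fy=6,interpolation=cv2.INTER_CUBIC))
save('p6.png',np.hstack(k)); print(env.state())
E
```

```text
{'time': 28.6833, 'joint_pos': array([ 0.74197519,  0.72750341, -0.94107656,  1.85971619,  0.72752472,
        0.93994081, -0.40167551]), 'qvel': array([-0.00147779, -0.00074279,  0.00050532,  0.00110688,  0.00119225,
       -0.00019327, -0.00107645]), 'joint_torque': array([ 6.33653831e-01, -4.94687426e+01, -1.46143734e+01, -1.54301423e+01,
       -7.82912895e-01,  1.93950489e+00, -1.60804815e-03]), 'position': array([ 0.56629736, -0.05314204,  0.08528287]), 'tcp_rot': array([ 3.13952564e+00, -3.45812810e-04,  1.70717881e+00]), 'ft_force': array([ 5.52973443,  0.52341786, -0.35715082]), 'moment': array([ 0.108843  , -1.45078872,  0.0264513 ]), 'gripper_force': 39.9906063079834, 'finger_gap': 0.01763802575152123}
```

View pics/p6.png

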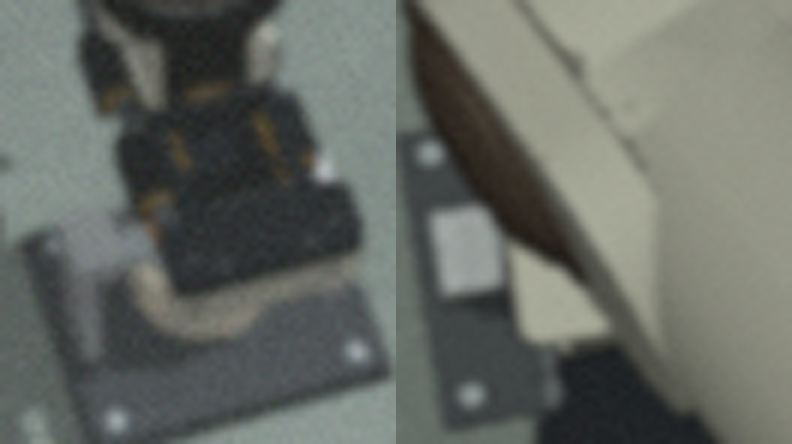

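The TCP is at 85.3 mm, exactly the home height of 61 + 24.3 mm. The picture shows the disc pile straight under the gripper and the press in place. I'll take out the remaining sideways force.

>>> step_arm(
  steps=[0,0.03,0,0,0,0,0,0,0,0,0,0,0,0,0,0,0,0,0,0,0],
)

```text
time: 28.93
position: [0.5664, -0.0532, 0.0852]
tcp_rot: [-3.141, 0.0, 1.707]
ft_force: [2.2, -0.1, 3.3]
finger_gap: 0.0179
gripper_force: 40.0
```

>>> step_arm(
  steps=[0,0.01,-0.01,0,0,0,0,0,0,0,0,0,0,0,0,0,0,0,0,0,0],
)

```text
time: 29.18
position: [0.5664, -0.0532, 0.0853]
tcp_rot: [-3.141, -0.0, 1.707]
ft_force: [1.3, 0.7, 0.9]
finger_gap: 0.018
gripper_force: 40.0
```

```bash
python3 -c "
from h import *
print(order.sign_off())"
```

```text
the job is handed in; nothing more can be done
None
```

The three discs are in one straight pile, good to about 1 mm, and the cap is twisted a quarter turn clockwise. By the arm's height reading it sits home under the hooks, though the gripper hid the ears from both cameras. The job was handed in at 29 s of the 72 s allowed, with the handle still gripped.

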